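# Twist a spring channel nut into a strut channel

### The arm

A 7-joint arm with a two-finger parallel gripper is mounted at the origin on a cart in front of the work surface, level with it; the furniture and walls round the work are solid. World frame = base frame: x ahead of the robot, y to its left, z up, the work surface at z = 0. Lengths are in m, angles in rad, forces in N, time in s.
With the tool pointing down it reaches from about 0.425 to 0.925 m from the base axis. Payload 6.8 kg.
Tool frame: the origin (TCP) lies between the finger pads; the fingertips stand 14 mm ahead of it and the grasp point (between the pads) lies 5 mm behind it; z points along the fingers, y is the line along which they close (so a half turn about z gives the same grasp; the last joint's range is limited). The gripper opens to 85 mm and grips with 20 to 120 N. Pads are 22 mm wide; open, the fingers measure 114 mm over their backs; the gripper's body (76 mm by 85 mm) begins 54 mm behind the grasp point. The pads swing forward as they close: fully open they stand 13 mm farther back than shut.
Start: joints at [1.237, 0.477, 0.022, 1.555, -0.011, 1.109, -0.083], TCP at [0.151, -0.658, 0.245] pointing down, gripper open.
Joint ranges: [-2.96, 2.96], [-0.34, 2.1], [-1.41, 1.46], [0.24, 2.44], [-1.37, 4.51], [0.17, 1.92], [-2.96, 2.96]. Speed limits (rad/s): [2.39, 2.39, 3.14, 3.14, 3.14, 3.14, 3.14].

### API

Orientations are given as a rotation vector (axis times angle).
In Python, from bench import r, eyes, ticket gives the robot as it stands. The module is installed in compiled form; this text tells all that it offers.
- The arm moves only by the tool arm_command, never from a script. Its argument "plan" is text: rows parted by semicolons, each of 4 numbers parted by spaces: the shift along the tool's x, y, z in m, then the turn about the tool's z in degrees. In form: tx ty tz yaw; .... A call has 1 to 20 rows; each row shifts and turns the commanded pose from where the row before left it, along the tool's axes as they then stand; what a row does not reach is not made up. A row lasts 1/8 s, in which the tool goes at most 62.5 mm and 10.7 degrees, less where a joint would pass 70% of its speed; a pose out of reach is approached as far as the arm can. A call is refused whole if a number of a shift passes 0.0625 or a number of a turn 10.7, either way. A call with a gripper value outside its range is refused whole. "hand" is the closure, from -1 (fully open) to 1 (shut), set as the call begins (left out, the last holds). The fingers move at their own pace and stop on an object; "grip_force" is the grip in N (left out, the last holds). Time passes only in rows, so rows that do not move let the fingers close. It gives the time, the measured TCP pose, the force, the opening and the grip force at its end, in the units of the state.
- r.get_obs(): the state, without advancing time (a new reading comes with each control period).
- eyes.grab_frame(name): name is "scene" or "top"; returns (picture, depth): 480x640x3 uint8, red, green, blue; 480x640 float32, m along the optical axis (not along the pixel's ray), 0 where there is no reading.
- eyes.calibration(name): a dict with "fov_y" (degrees; the focal length in pixels is half the picture's height over the tangent of half this angle, whatever the lens; pixels are square), "cx", "cy" (the principal point, pixels), "k1" (the pictures are not rectified: a ray, as slopes to the right and down, at radius r is drawn at 1 + k1 r^2 times it, then the intrinsics apply), "origin" and "attitude" of the camera in the world. Camera axes: x right, y up, looking along -z (the intrinsics and any distortion apply to the point x, -y, -z); pixel columns grow to the right and rows downward; lengths in m; the calibration is good to about 2 mm. A picture is of the moment at which its call begins. calibration takes no time and is no camera call.
- ticket.hand_in(): hands the job in; it is judged then, once.
The state is a dict: "clock": time; "joints": joint angles; "qvel": joint speeds; "tau": joint torques, N m; "tcp_pos": TCP position; "orientation": TCP orientation; "contact_force": force on the tool from outside, world axes, zero at the start; "moment": the same for the moment, N m; "grip_width": finger opening in m; "gripper_force": force on a finger pad.
Only numpy, scipy, OpenCV 4.12 (cv2) and the standard library are available. Lean on these libraries where they do the work, as an engineer would, in place of code of your own. Each camera call takes 0.05 s, during which the arm holds its last target. There are 200 camera calls.

### The job

Fit the spring channel nut with the orange grip into the steel strut channel at the yellow mark: find the slot of the lip plate, which is clamped a little off to one side, lower the nut lengthwise through it, press it down gently against its spring until it is below the lips, and twist it a quarter turn while it is held down. Let the spring lift it so that its grooves catch both lips, prove the catch with a steady upward tug of about 10 N on the grip, then let go. Never press or pull with more than about 25 N, and leave the spanner, brass weight and card pack where they are.

Things in the scene. Friction and masses are not known exactly. Their poses are not given: they have to be found in the camera images.
- nut: Loose upright spring channel nut, 150 g, 102 mm tall, in a caddy pocket. Origin: centre of its foot's underside, spring extended; z up, x along its long side. Steel foot 36 (x) x 21 (y) x 4 mm on a spring: 3.2 N at first, 0.8 N more per mm, solid after 12 mm. Brass block 40 (x) x 20 (y), z = 32 to 44 mm; 16 mm round stem to 60 mm. Same after half a turn; turns either way.
- nut_grip (a point): Centre of the nut's orange grip, 81 mm above the nut's origin, axes as the nut's. The grip is 34 (x) x 12 (y) mm and spans z = 60 to 102 mm above the nut's origin. Pinch it across its 12 mm, finger tips 64 mm or more above the nut's origin so that they clear the channel.
- nut_grooves (a point): Centre of the top of the brass block, 44 mm above the nut's origin, axes as the nut's. Two grooves parallel to y run across this top at x = +13.5 and -13.5 mm, each 7 mm wide and 3.5 mm deep.
- channel: Steel strut channel fixed to the table, open side up, 70 mm wide (x), 240 long (y, along the slot), 48 high with its lip plate. Origin: centre of its underside. Inside floor z = 3 mm, 64 mm wide. Nut origin's z in this frame: 3 mm foot meets floor; below -5 mm free to turn (spring 10 N); -9 mm spring solid; -1.5 mm caught; turned but not caught it hangs at -4.5 mm or lower.
- mark (a point): Point on the channel's middle line at the yellow mark, 25 mm toward +y from the channel's middle, at its top (48 mm); axes as the channel's. Lip plate: 80 x 240 mm on top, in slotted holes, clamped 3 to 8 mm off to one side (x): its pose is not measured, so see or feel where its slot is.
- floor (a point): Point on the channel's inside floor under the yellow mark, axes as the channel's. Slot in the lip plate: 24 mm wide (x), 200 mm long (y), its middle 3 to 8 mm off in x from here. Along each side a lip 3 mm thick hangs from the top, z = 48 mm, to 39 mm above the table. To catch, the nut must be square within about 10 degrees and centred in the slot within 2 mm; its spring then holds it up with about 5 N.
- caddy: Grey plastic caddy fixed to the table, 75 (x) x 100 (y) x 18 mm high, with two pockets 39 (x) x 24 (y) mm, 12 mm deep, at y = +22 mm (where the nut stands) and y = -22 mm (empty). Origin: centre of its underside.
- spanner: Flat steel spanner, 34 x 208 x 8 mm, lying on the table; origin at the centre of its underside, y along it. Leave alone.
- weight: Brass check weight, 29 mm diameter, 46 mm high, standing on the table; origin at the centre of its underside. Leave alone.
- card_pack: Banded pack of white cards, 56 x 86 x 23 mm; origin at the centre of its underside. Leave alone.

How it is judged:
By the outcome, as a careful person would: the job done as asked, in the order asked, and still so for the second after the job is handed in, with the robot touching nothing.
It also fails if it takes over 72 s, if anything falls off the work surface, if the arm or the gripper's body presses on something with over 40 N, if the wrist force passes 120 N, or if a joint passes its speed limit or range.

## Working session

There is one attempt and no reset: what is moved stays moved. The work goes in short steps, Python scripts to look and compute and a tool call to move; the robot and the scene stay as the last step left them, time stands still between calls to the robot, and variables do not carry over. Pictures are saved under pics/ and viewed, at most 12 in all, crops included, and the job is handed in when it is done.

Besides the shell and the picture viewer there is one more tool, called after "Request:" as name(argument=value, ...) on one line, values as JSON. arm_command: Moves the arm, as the interface text tells. Its arguments: {"type":"object","properties":{"plan":{"type":"string"},"hand":{"type":"number"},"grip_force":{"type":"number"}},"required":["plan"]}

```bash
mkdir -p pics; cat > h.py <<'E'
import numpy as np, cv2
from scipy.spatial.transform import Rotation as R
from bench import r, eyes, ticket
def cal(n):
    c=eyes.calibration(n); f=240/np.tan(np.radians(c['fov_y'])/2)
    a=np.array(c['attitude'],float)
    M=R.from_rotvec(a).as_matrix() if a.size==3 else (a.reshape(3,3) if a.size==9 else None)
    return c,f,M,np.array(c['origin'])
def ray(n,uv):
    c,f,M,o=cal(n); uv=np.atleast_2d(np.array(uv,float))
    K=np.array([[f,0,c['cx']],[0,f,c['cy']],[0,0,1]])
    d=(uv-[c['cx'],c['cy']])/f; s=d.copy()
    for _ in range(30): s=d/(1+c['k1']*(s**2).sum(1,keepdims=True))
    v=np.c_[s[:,0],-s[:,1],-np.ones(len(s))]
    return o,v@M.T
def onz(n,uv,z):
    o,v=ray(n,uv); return o+v*((z-o[2])/v[:,2])[:,None]
def atdepth(n,uv,d):
    o,v=ray(n,uv); return o+v*np.atleast_1d(d)[:,None]
def proj(n,P):
    c,f,M,o=cal(n); p=(np.atleast_2d(P)-o)@M; s=np.c_[p[:,0],-p[:,1]]/-p[:,2:]
    s=s*(1+c['k1']*(s**2).sum(1,keepdims=True)); return s*f+[c['cx'],c['cy']]
def cloud(n,dep):
    v,u=np.mgrid[:480,:640]; return atdepth(n,np.c_[u.ravel(),v.ravel()],dep.ravel()).reshape(480,640,3)
E
python3 - <<'E'
from h import *
for n in('scene','top'):
    print(eyes.calibration(n)); p,d=eyes.grab_frame(n); np.savez(''+n+'0.npz',p=p,d=d)
    cv2.imwrite(f'pics/{n}0.png',p[:,:,::-1])
o=r.get_obs();print(o)
E
```

```text
{'fov_y': 55.586570636851256, 'cx': 322.43974622381927, 'cy': 239.67764418041452, 'k1': -0.07211937870471659, 'origin': array([0.24123534, 0.71826642, 0.67604034]), 'attitude': array([ 0.29380699, -1.2802351 , -2.4403107 ])}
{'fov_y': 48.56618666810126, 'cx': 316.6350183644599, 'cy': 237.6772856878371, 'k1': -0.14808490306809957, 'origin': array([ 0.37469569, -0.01674738,  1.48687474]), 'attitude': array([ 0.11087178, -0.11530632, -1.5595643 ])}
{'clock': 0.1, 'joints': array([ 1.23690716,  0.4777052 ,  0.02237112,  1.55636567, -0.01148607,
        1.10929108, -0.08310232]), 'qvel': array([ 1.17384197e-03, -3.01153709e-04, -9.48921649e-04, -9.44039338e-04,
       -1.05106896e-03, -2.75225542e-05,  1.99773149e-04]), 'tau': array([ 4.60948795e-03, -5.97759926e+01,  1.61329519e+00, -2.81955171e+01,
        1.27759823e-02,  4.95761502e-03,  8.65871982e-06]), 'tcp_pos': array([ 0.15097029, -0.65737246,  0.24442615]), 'orientation': array([-3.11999658e+00, -3.53732421e-01,  5.14416093e-04]), 'contact_force': array([0.1650501 , 0.42967192, 0.08492984]), 'moment': array([-0.00512682,  0.05517961, -0.04768974]), 'gripper_force': 0.0, 'grip_width': 0.08551875082399998}
```

View pics/scene0.png

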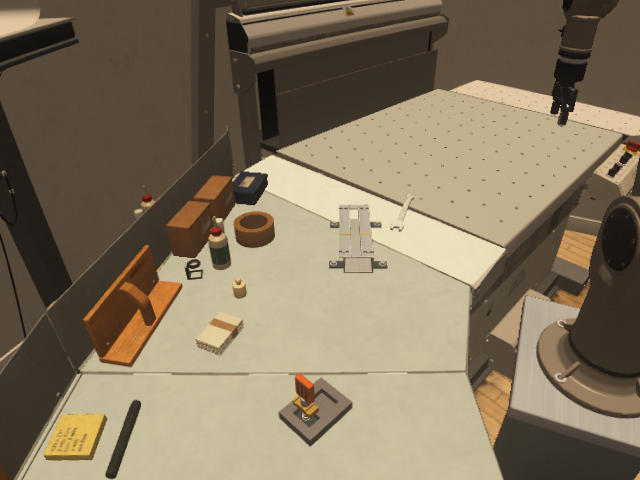

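View pics/top0.png

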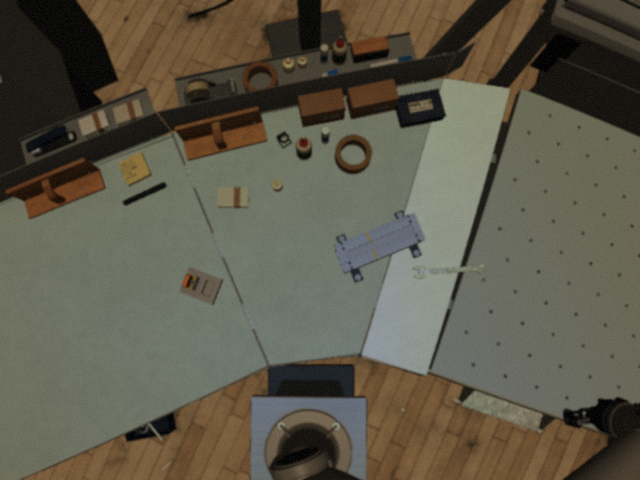

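The scene view shows the nut with its orange grip at (305,385) in the grey caddy at (316,410), and the channel at (357,238) with orange marks at (345,233) and (370,233). The top view shows the caddy at (201,285) and the channel at (380,243). Next I'll measure them and make close crops.

```bash
python3 - <<'E'
from h import *
S=np.load('scene0.npz');T=np.load('top0.npz')
Cs=cloud('scene',S['d']);Ct=cloud('top',T['d'])
print('table z',Cs[300,420],Ct[300,300], Ct[243,380],Ct[280,187])
def mask(p,lo,hi): return cv2.inRange(cv2.cvtColor(p,cv2.COLOR_RGB2HSV),lo,hi)
# orange grip in scene
for n,D,C,box in(('scene',S,Cs,(260,340,360,440)),('top',T,Ct,(170,255,235,315))):
    m=mask(D['p'],(3,150,90),(18,255,255)); mm=np.zeros_like(m); x0,y0,x1,y1=box; mm[y0:y1,x0:x1]=m[y0:y1,x0:x1]
    P=C[mm>0]; print(n,'grip px',len(P),np.argwhere(mm).mean(0)[::-1],P.mean(0),P[:,2].min(),P[:,2].max())
    top=P[P[:,2]>P[:,2].max()-.012]; print(' top pts',top.mean(0),len(top))
    if n=='scene': print(cv2.minAreaRect(top[:,:2].astype(np.float32)*1000))
    # caddy top
    sub=C[y0:y1,x0:x1].reshape(-1,3); q=sub[(sub[:,2]>.012)&(sub[:,2]<.024)]
    (c,wh,a)=cv2.minAreaRect(q[:,:2].astype(np.float32)*1000); print(' caddy',len(q),c,wh,a,q[:,2].mean())
# channel top
for n,C,box in(('scene',Cs,(325,190,395,280)),('top',Ct,(325,205,435,285))):
    x0,y0,x1,y1=box; sub=C[y0:y1,x0:x1].reshape(-1,3); q=sub[(sub[:,2]>.040)&(sub[:,2]<.056)]
    print(n,'chan',len(q),cv2.minAreaRect(q[:,:2].astype(np.float32)*1000),np.median(q[:,2]))
def crop(D,x0,y0,x1,y1,k): return cv2.resize(D['p'][y0:y1,x0:x1,::-1],None,fx=k,fy=k,interpolation=cv2.INTER_CUBIC)
a=crop(S,320,190,400,280,6);b=crop(T,325,200,435,290,6)[:, :]
cv2.imwrite('pics/c1.png',a);
w=np.zeros((600,800,3),np.uint8); w[:540,:660]=b; cv2.imwrite('pics/c2.png',w)
cv2.imwrite('pics/c3.png',crop(S,270,365,360,445,6))
E
```

```text
table z [ 3.62484367e-01 -4.61481706e-02  1.50940991e-04] [0.41491914 0.02477991 0.00062686] [ 0.57679181 -0.19926698  0.00079739] [0.46031057 0.31811534 0.10736557]
scene grip px 434 [305.21889401 392.58525346] [0.45514572 0.33026178 0.08589402] 0.013928379099310662 0.6760403386237338
 top pts [0.24123534 0.71826642 0.67604034] 2
((241.2353515625, 718.2664184570312), (0.0, 0.0), 0.0)
 caddy 1576 (452.2300720214844, 303.88641357421875) (102.63147735595703, 78.30644989013672) 70.23058319091797 0.017046036735241608
top grip px 46 [185.80434783 280.10869565] [0.46005085 0.32147177 0.10652805] 0.04556429637009174 0.11482384587308858
 top pts [0.45977783 0.3212938  0.10827831] 42
 caddy 648 (451.30145263671875, 301.8351745605469) (102.36036682128906, 76.04596710205078) 70.17381286621094 0.017583540328197513
scene chan 1319 ((572.9411010742188, -190.82037353515625), (80.23189544677734, 242.47425842285156), 22.708478927612305) 0.047186729116625914
top chan 1935 ((574.860595703125, -193.2620849609375), (82.9315185546875, 241.8999786376953), 22.45469856262207) 0.047660332522903914
```

View pics/c1.png

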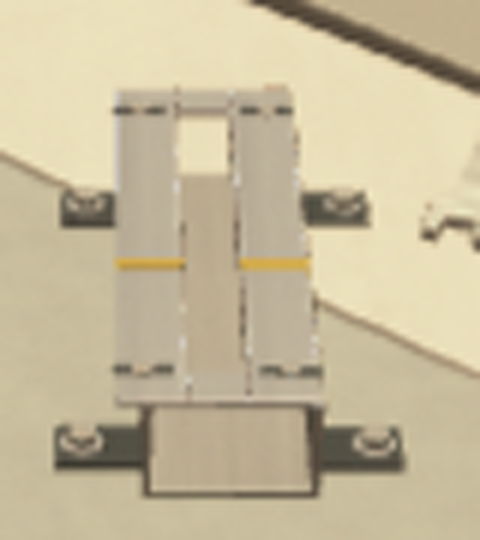

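View pics/c2.png

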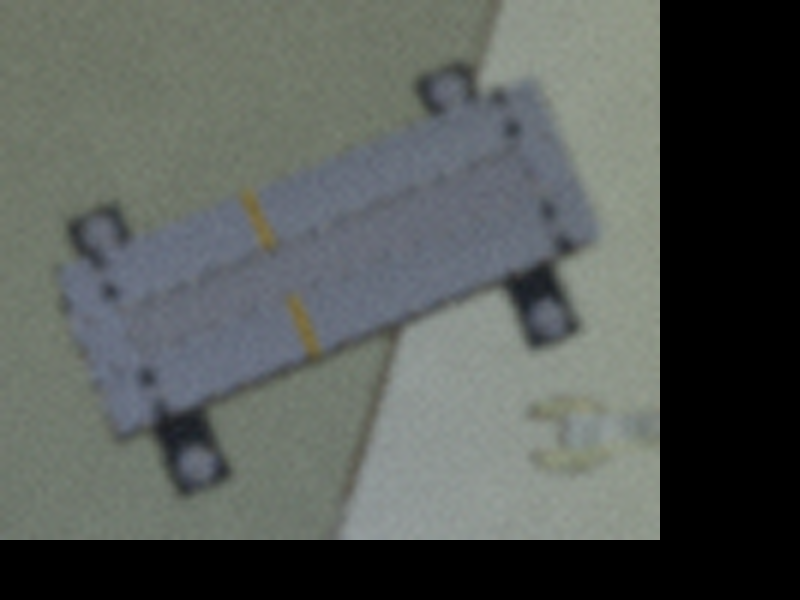

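View pics/c3.png

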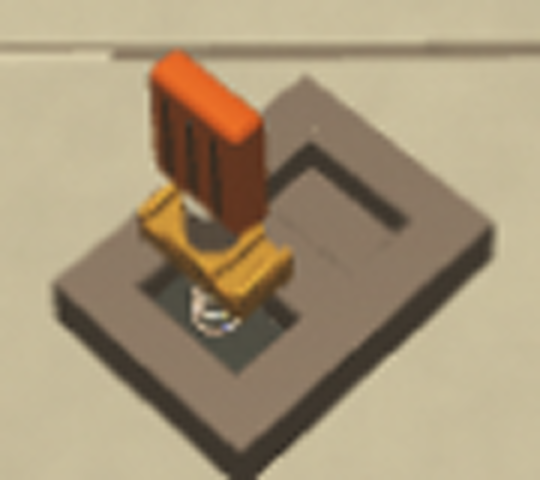

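The crops show yellow strips whose inner ends bound the slot, at scene px about (351,234) and (360,234). The top view has them at about (370.5,241.5) and (373.5,249.5). The nut stands in the pocket with a bright orange top face near scene px (304,380). Next: exact numbers from both views.

```bash
python3 - <<'E'
from h import *
S=np.load('scene0.npz');T=np.load('top0.npz')
hs=cv2.cvtColor(S['p'],cv2.COLOR_RGB2HSV)
# grip top face by brightness
sub=hs[365:412,285:325]; m=((sub[...,0]<14)&(sub[...,1]>170)&(sub[...,2]>185)).astype(np.uint8)
v,u=np.nonzero(m); uv=np.c_[u+285,v+365]; P=onz('scene',uv,.108)
print('scene top face',len(uv),uv.mean(0),P.mean(0),cv2.minAreaRect(P[:,:2].astype(np.float32)*1000))
ht=cv2.cvtColor(T['p'],cv2.COLOR_RGB2HSV); sub=ht[265:300,170:205]
m=((sub[...,0]<16)&(sub[...,1]>120)); v,u=np.nonzero(m); P=onz('top',np.c_[u+170,v+265],.106);print('top',P.mean(0),cv2.minAreaRect(P[:,:2].astype(np.float32)*1000))
# yellow strips
for n,h,box,thr in(('scene',hs,(330,222,380,246),110),('top',ht,(355,225,390,265),70)):
    x0,y0,x1,y1=box; s=h[y0:y1,x0:x1]; m=((s[...,0]>12)&(s[...,0]<28)&(s[...,1]>thr)).astype(np.uint8)
    k,l,st,ce=cv2.connectedComponentsWithStats(m,connectivity=8)
    for i in range(1,k):
        if st[i,4]<5: continue
        v,u=np.nonzero(l==i); P=onz(n,np.c_[u+x0,v+y0],.048)[:,:2]; e=np.array([np.cos(np.radians(22.6)),np.sin(np.radians(22.6))]); t=P@e; g=P@np.array([-e[1],e[0]])
        print(n,st[i,4],'x-range',t.min(),t.max(),'y',g.mean(),'c',P.mean(0))
# fine edges: body exposed at +y end and plate rect in both clouds
for n,D,box in(('scene',S,(325,190,395,285)),('top',T,(325,205,435,285))):
    C=cloud(n,D['d']); x0,y0,x1,y1=box; q=C[y0:y1,x0:x1].reshape(-1,3); 
    e=np.array([np.cos(np.radians(22.6)),np.sin(np.radians(22.6))]); t=q[:,:2]@e; g=q[:,:2]@np.array([-e[1],e[0]])
    top=(q[:,2]>.042)&(q[:,2]<.054)
    for lo in np.arange(-.5,-.28,.02):
        k=top&(g>lo)&(g<lo+.02); 
        if k.sum()>10:
            ts=np.sort(t[k]); d=np.diff(ts); j=d.argmax(); print(n,round(lo,2),k.sum(),ts[0].round(4),ts[-1].round(4),'gap',ts[j].round(4),ts[j+1].round(4))
E
```

```text
scene top face 107 [303.89719626 380.52336449] [0.45897913 0.32535019 0.108     ] ((459.02337646484375, 325.2673034667969), (9.87434196472168, 30.922348022460938), 70.1070556640625)
top [0.45884271 0.31975671 0.106     ] ((458.95111083984375, 319.2900390625), (17.783479690551758, 32.96540451049805), 72.8651123046875)
scene 23 x-range 0.46830820149375263 0.49565980070757243 y -0.3716101558360523 c [ 0.58834301 -0.15761599]
scene 23 x-range 0.41612413317319447 0.44361831097657617 y -0.3722363269378184 c [ 0.54047302 -0.17822059]
top 14 x-range 0.47123266692827803 0.49473858456746644 y -0.37355127193933296 c [ 0.58944476 -0.15925994]
top 17 x-range 0.41484501375469296 0.44171546405617973 y -0.37361422206775646 c [ 0.53902619 -0.18031536]
scene -0.5 96 0.4172 0.4958 gap 0.4552 0.4607
scene -0.48 87 0.4157 0.4958 gap 0.4426 0.469
scene -0.46 85 0.4168 0.4958 gap 0.4436 0.4693
scene -0.44 91 0.4157 0.4958 gap 0.4443 0.4697
scene -0.42 97 0.4161 0.4957 gap 0.4447 0.47
scene -0.4 99 0.4175 0.4957 gap 0.4431 0.4704
scene -0.38 101 0.4157 0.4957 gap 0.4439 0.4708
scene -0.36 109 0.4171 0.4956 gap 0.4444 0.4686
scene -0.34 116 0.4157 0.4956 gap 0.443 0.469
scene -0.32 110 0.4153 0.4956 gap 0.4437 0.4693
scene -0.3 177 0.4159 0.4955 gap 0.4932 0.4955
top -0.5 142 0.4154 0.4966 gap 0.4444 0.4647
top -0.48 141 0.4156 0.4967 gap 0.4446 0.4686
top -0.46 140 0.4152 0.4969 gap 0.4445 0.4695
top -0.44 140 0.4156 0.4965 gap 0.4448 0.4688
top -0.42 143 0.4156 0.4969 gap 0.4448 0.4683
top -0.4 142 0.4153 0.4971 gap 0.4449 0.4689
top -0.38 148 0.4154 0.4963 gap 0.4446 0.469
top -0.36 148 0.4151 0.4967 gap 0.4443 0.4685
top -0.34 143 0.4158 0.4968 gap 0.444 0.4684
top -0.32 146 0.4157 0.4982 gap 0.4439 0.4682
top -0.3 204 0.4152 0.4964 gap 0.4647 0.4659
```

```bash
cat >> h.py <<'E'
def phi(o):
    y=R.from_rotvec(o['orientation']).as_matrix()[:,1]; return np.degrees(np.arctan2(y[1],y[0]))
def rows(path,f0):
    # path: list of (xyz, phi deg) absolute; first is the start
    out=[]
    for (p,a),(q,b) in zip(path[:-1],path[1:]):
        d=np.array(q)-p; fy=np.radians(a); x=np.array([-np.sin(fy),np.cos(fy)])*1
        x=np.array([np.cos(fy+np.pi/2),np.sin(fy+np.pi/2)]); y=np.array([np.cos(fy),np.sin(fy)])
        out.append("%.4f %.4f %.4f %.1f"%(d[:2]@x,d[:2]@y,-d[2],-(b-a)))
    return ';'.join(out)
E
python3 - <<'E'
from h import *
o=r.get_obs(); M=R.from_rotvec(o['orientation']).as_matrix(); print(M.round(3),phi(o))
p=o['tcp_pos']; f=phi(o); N=24
r0,a0=np.hypot(*p[:2]),np.arctan2(p[1],p[0]); G=np.array([.459,.3235]); r1,a1=np.hypot(*G),np.arctan2(G[1],G[0])
L=[]
for i in range(N+1):
    s=i/N; rr=r0+(r1-r0)*s; aa=a0+(a1-a0)*s
    L.append((np.array([rr*np.cos(aa),rr*np.sin(aa),p[2]+(.19-p[2])*s]),f+(70.1-f)*s))
print(rows(L[:13],f));print(rows(L[12:],f))
E
```

```text
[[ 0.975  0.224 -0.001]
 [ 0.224 -0.975  0.002]
 [-0.    -0.002 -1.   ]] -77.0633266658266
0.0546 -0.0069 0.0023 -6.1;0.0544 -0.0055 0.0023 -6.1;0.0541 -0.0042 0.0023 -6.1;0.0538 -0.0028 0.0023 -6.1;0.0535 -0.0015 0.0023 -6.1;0.0531 -0.0001 0.0023 -6.1;0.0527 0.0012 0.0023 -6.1;0.0523 0.0025 0.0023 -6.1;0.0519 0.0037 0.0023 -6.1;0.0514 0.0050 0.0023 -6.1;0.0508 0.0062 0.0023 -6.1;0.0503 0.0074 0.0023 -6.1
0.0497 0.0086 0.0023 -6.1;0.0491 0.0097 0.0023 -6.1;0.0485 0.0108 0.0023 -6.1;0.0478 0.0119 0.0023 -6.1;0.0472 0.0130 0.0023 -6.1;0.0465 0.0141 0.0023 -6.1;0.0457 0.0151 0.0023 -6.1;0.0450 0.0161 0.0023 -6.1;0.0442 0.0170 0.0023 -6.1;0.0434 0.0180 0.0023 -6.1;0.0426 0.0189 0.0023 -6.1;0.0418 0.0198 0.0023 -6.1
```

Request:
arm_command(plan="0.0546 -0.007 0.002 -6.1;0.0544 -0.0055 0.002 -6.1;0.054 -0.004 0.002 -6.1;0.054 -0.003 0.002 -6.1;0.0535 -0.0015 0.002 -6.1;0.053 0 0.002 -6.1;0.0527 0.001 0.002 -6.1;0.0523 0.0025 0.002 -6.1;0.052 0.004 0.002 -6.1;0.0514 0.005 0.002 -6.1;0.051 0.006 0.002 -6.1;0.050 0.0075 0.002 -6.1", hand=-1)

```text
clock: 1.6
tcp_pos: [0.5793, -0.2209, 0.2209]
orientation: [-2.291, -2.149, 0.0]
contact_force: [0.8, 0.3, -0.3]
grip_width: 0.0856
gripper_force: 0.0
```

Request:
arm_command(plan="0.05 0.0085 0.002 -6.1;0.049 0.010 0.002 -6.1;0.0485 0.011 0.002 -6.1;0.048 0.012 0.002 -6.1;0.047 0.013 0.002 -6.1;0.0465 0.014 0.002 -6.1;0.0457 0.015 0.002 -6.1;0.045 0.016 0.002 -6.1;0.044 0.017 0.002 -6.1;0.0434 0.018 0.002 -6.1;0.0426 0.019 0.002 -6.1;0.042 0.02 0.002 -6.1;0 0 0 0;0 0 0 0")

```text
clock: 3.35
tcp_pos: [0.4668, 0.3228, 0.1969]
orientation: [-0.565, -3.09, 0.002]
contact_force: [-0.1, -0.6, 0.7]
grip_width: 0.0852
gripper_force: 0.0
```

```bash
python3 - <<'E'
from h import *
o=r.get_obs(); p=o['tcp_pos']; print(o['clock'],p,phi(o),o['joints'].round(2),o['contact_force'])
f=phi(o); print(rows([(p,f),(np.array([.459,.3235,p[2]]),70.1)],f))
E
```

```text
3.35 [0.46678645 0.32276367 0.19690624] 69.28041204860577 [-0.08  0.48 -0.82  1.82  0.41  1.02  0.14] [-0.12160062 -0.55758647  0.70084583]
0.0075 -0.0021 -0.0000 -0.8
```

Request:
arm_command(plan="0.0075 -0.002 0 -0.8;0 0 0.03 0;0 0 0.03 0;0 0 0.025 0;0 0 0.015 0;0 0 0.011 0;0 0 0 0;0 0 0 0")

```text
clock: 4.35
tcp_pos: [0.4591, 0.3247, 0.087]
orientation: [0.542, 3.094, 0.001]
contact_force: [-0.3, -0.3, 0.2]
grip_width: 0.0857
gripper_force: 0.0
```

```bash
python3 - <<'E'
from h import *
o=r.get_obs(); p=o['tcp_pos']; print(o['clock'],p,phi(o),o['contact_force'])
p,d=eyes.grab_frame('scene'); cv2.imwrite('pics/g1.png',cv2.resize(p[330:450,250:380,::-1],None,fx=5,fy=5))
E
```

```text
4.35 [0.45910668 0.32469355 0.08703495] 70.13492527312756 [-0.25239801 -0.31537571  0.15066197]
```

View pics/g1.png

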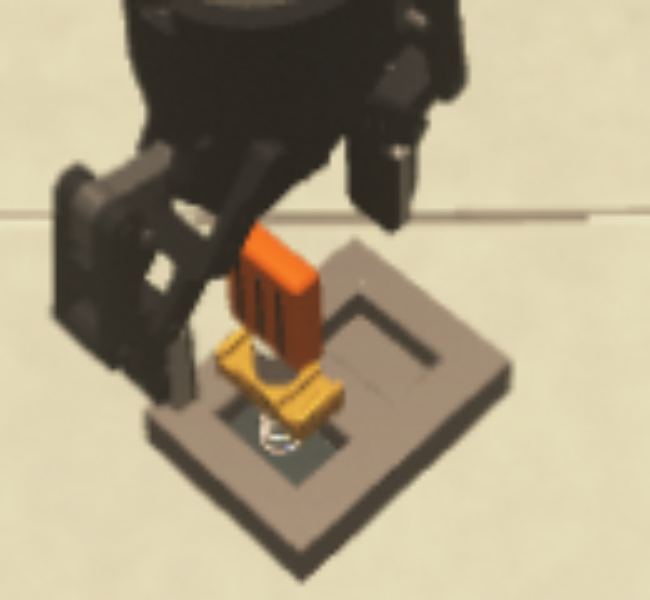

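The crop shows the orange grip (crop px 275,290) standing between the two fingers, so I'll close on it.

Request:
arm_command(plan="0 0 0 0;0 0 0 0;0 0 0 0;0 0 0 0;0 0 0 0;0 0 0 0;0 0 0 0;0 0 0 0", hand=1, grip_force=60)

```text
clock: 5.4
tcp_pos: [0.4588, 0.3243, 0.0864]
orientation: [0.542, 3.094, 0.0]
contact_force: [0.0, -0.6, 1.4]
grip_width: 0.0116
gripper_force: 59.3
```

Request:
arm_command(plan="0 0 -0.01 0;0 0 -0.02 0;0 0 -0.03 0;0 0 -0.04 0;0 0 -0.02 0;0 0 0 0;0 0 0 0")

```text
clock: 6.28
tcp_pos: [0.4583, 0.3234, 0.2051]
orientation: [-0.542, -3.093, 0.003]
contact_force: [-0.3, -0.3, -2.2]
grip_width: 0.0114
gripper_force: 58.9
```

```bash
python3 - <<'E'
from h import *
o=r.get_obs(); p=o['tcp_pos']; f=phi(o); print(o['clock'],p,f,o['contact_force'],o['grip_width'])
pi,d=eyes.grab_frame('scene'); cv2.imwrite('pics/g2.png',cv2.resize(pi[240:420,230:380,::-1],None,fx=3.3,fy=3.3))
G=np.array([.5647,-.1686]); N=16
r0,a0=np.hypot(*p[:2]),np.arctan2(p[1],p[0]); r1,a1=np.hypot(*G),np.arctan2(G[1],G[0]); L=[]
for i in range(N+1):
    s=i/N; s=s*s*(3-2*s)*.3+.7*s; rr=r0+(r1-r0)*s; aa=a0+(a1-a0)*s
    L.append((np.array([rr*np.cos(aa),rr*np.sin(aa),p[2]+(.19-p[2])*s]),f+(22.6-f)*s))
print(rows(L,f))
E
```

```text
6.275 [0.45828552 0.32342799 0.20509565] 70.12698735153448 [-0.27716196 -0.30681354 -2.21591266] 0.01143700251383259
-0.0201 -0.0130 0.0007 2.2;-0.0227 -0.0149 0.0008 2.5;-0.0249 -0.0166 0.0009 2.8;-0.0268 -0.0181 0.0010 3.0;-0.0282 -0.0193 0.0010 3.2;-0.0293 -0.0204 0.0010 3.3;-0.0300 -0.0211 0.0011 3.4;-0.0304 -0.0217 0.0011 3.4;-0.0304 -0.0219 0.0011 3.4;-0.0300 -0.0219 0.0011 3.4;-0.0292 -0.0215 0.0010 3.3;-0.0281 -0.0209 0.0010 3.2;-0.0267 -0.0200 0.0010 3.0;-0.0248 -0.0187 0.0009 2.8;-0.0226 -0.0171 0.0008 2.5;-0.0200 -0.0152 0.0007 2.2
```

View pics/g2.png

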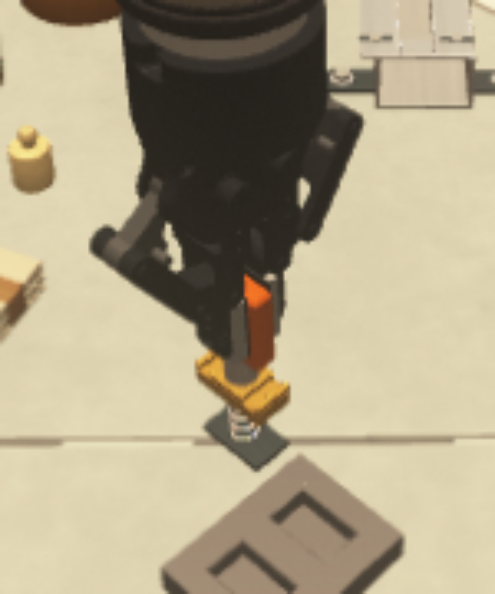

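The nut is lifted clear, with the foot visible at crop px (245,440) below the fingers. Carrying it to above the mark.

Request:
arm_command(plan="-0.020 -0.013 0.001 2.2;-0.0227 -0.015 0.001 2.5;-0.025 -0.0166 0.001 2.8;-0.0268 -0.018 0.001 3;-0.028 -0.0193 0.001 3.2;-0.0293 -0.0204 0.001 3.3;-0.030 -0.021 0.001 3.4;-0.0304 -0.0217 0.001 3.4;-0.0304 -0.022 0.001 3.4;-0.030 -0.022 0.001 3.4;-0.029 -0.0215 0.001 3.3;-0.028 -0.021 0.001 3.2;-0.0267 -0.020 0.001 3;-0.025 -0.0187 0.001 2.8;-0.0226 -0.017 0.001 2.5;-0.020 -0.015 0.001 2.2;0 0 0 0;0 0 0 0")

```text
clock: 8.57
tcp_pos: [0.5649, -0.1666, 0.1903]
orientation: [-1.743, -2.613, -0.001]
contact_force: [-0.2, 0.6, -1.3]
grip_width: 0.0114
gripper_force: 58.8
```

```bash
python3 - <<'E'
from h import *
o=r.get_obs(); p=o['tcp_pos']; f=phi(o); print(o['clock'],p,f,o['contact_force'],o['joints'].round(2))
print(rows([(p,f),(np.array([.5647,-.1686,.14]),22.6)],f))
pi,d=eyes.grab_frame('scene'); np.savez('s1.npz',p=pi,d=d); q=proj('scene',p)[0];print(q)
x,y=q.astype(int); cv2.imwrite('pics/g3.png',cv2.resize(pi[y-40:y+80,x-60:x+60,::-1],None,fx=5,fy=5,interpolation=cv2.INTER_CUBIC)); print(x-60,y-40)
E
```

```text
8.575 [ 0.56487804 -0.16662151  0.19033996] 22.589712555687672 [-0.21837229  0.55239361 -1.2804834 ] [ 0.59  0.45 -0.53  1.79  0.27  0.97  0.34]
-0.0018 -0.0009 0.0503 -0.0
[355.99169345 182.39355686]
295 142
```

View pics/g3.png

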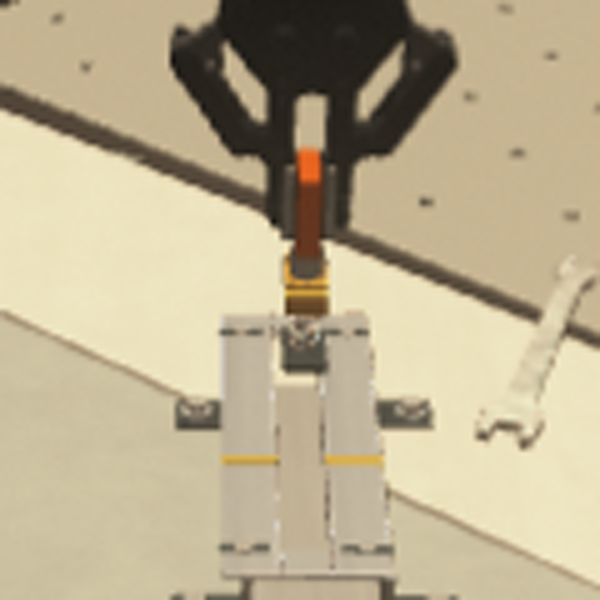

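The crop shows the nut hanging in line with the slot: foot front edge at crop x 282–327, y about 362–370, and slot edges at the mark at x 278 and 325, y 460. Now to check its lateral offset.

```bash
python3 - <<'E'
from h import *
D=np.load('s1.npz'); C=cloud('scene',D['d']); e=np.array([.9232,.3843]); n=np.array([-.3843,.9232])
tcp=np.array([.56488,-.16662]); print('tcp t,g',tcp@e,tcp@n)
q=C[142:260,295:415].reshape(-1,3); t=q[:,:2]@e; g=q[:,:2]@n
near=(abs(t-.4565)<.03)&(abs(g+.37)<.04)
for lo,hi in((.105,.116),(.120,.138),(.141,.156),(.172,.2),(.2,.216)):
    k=near&(q[:,2]>lo)&(q[:,2]<hi)
    if k.sum(): print(lo,k.sum(),'t',np.percentile(t[k],[2,50,98]).round(4),'g',np.percentile(g[k],[2,98]).round(4))
P=onz('scene',[[295+282/5,142+370/5],[295+327/5,142+370/5]],.110)[:,:2]; print('foot bottom',P@e,P@n)
hs=cv2.cvtColor(D['p'],cv2.COLOR_RGB2HSV)[165:200,345:370]; m=(hs[...,0]<14)&(hs[...,1]>170)&(hs[...,2]>185); v,u=np.nonzero(m); P=onz('scene',np.c_[u+345,v+165],.212)[:,:2]; print('grip top',len(P),(P@e).min(),(P@e).max(),(P@n).min(),(P@n).max())
E
```

```text
tcp t,g 0.4574651500000001 -0.370906968
0.105 60 t [0.4479 0.4579 0.4673] g [-0.3875 -0.3535]
0.12 17 t [0.4509 0.4578 0.4629] g [-0.3781 -0.3655]
0.141 79 t [0.4471 0.4567 0.4661] g [-0.3841 -0.3501]
0.172 149 t [0.4394 0.4579 0.4761] g [-0.3667 -0.3538]
0.2 130 t [0.4379 0.456  0.4761] g [-0.3857 -0.3542]
foot bottom [0.46664239 0.44529575] [-0.35361267 -0.35384882]
grip top 24 0.4531441596784369 0.46075011898498575 -0.38080060551981015 -0.3552602929836254
```

Request:
arm_command(plan="-0.002 -0.001 0.02 0;0 0 0.02 0;0 0 0.01 0;0 0 0.005 0;0 0 0.005 0;0 0 0.005 0;0 0 0 0")

```text
clock: 9.5
tcp_pos: [0.5645, -0.1697, 0.1252]
orientation: [-1.744, -2.613, 0.0]
contact_force: [-0.7, 1.4, -1.2]
grip_width: 0.0113
gripper_force: 58.8
```

```bash
python3 - <<'E'
from h import *
o=r.get_obs(); p=o['tcp_pos']; f=phi(o); e=np.array([.9232,.3843]); n=np.array([-.3843,.9232])
print(o['clock'],p,f,o['contact_force'],o['moment'],p[:2]@e,p[:2]@n)
pi,d=eyes.grab_frame('scene'); np.savez('s2.npz',p=pi,d=d)
cv2.imwrite('pics/g4.png',cv2.resize(pi[190:270,310:400,::-1],None,fx=7,fy=7,interpolation=cv2.INTER_CUBIC))
E
```

```text
9.5 [ 0.56445579 -0.16973133  0.12517475] 22.536964656537677 [-0.72933276  1.37993649 -1.1620817 ] [-0.00805078 -0.05084669 -0.01711396] 0.45587783962610307 -0.37361632085845164
```

View pics/g4.png

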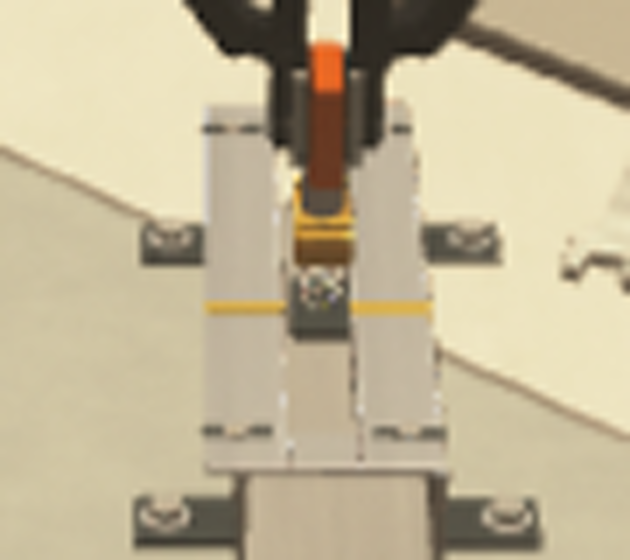

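The crop shows the foot (x 289–349) centred between the slot edges (285, 354 at y 330) and already entering. Continuing down.

Request:
arm_command(plan="0 0 0.006 0;0 0 0.006 0;0 0 0.006 0;0 0 0.006 0;0 0 0.006 0;0 0 0.006 0;0 0 0 0;0 0 0 0")

```text
clock: 10.55
tcp_pos: [0.5647, -0.1697, 0.0894]
orientation: [1.744, 2.613, 0.0]
contact_force: [0.1, 0.0, -1.6]
grip_width: 0.0116
gripper_force: 58.8
```

Free so far. The floor is expected at TCP z = 0.083.

Request:
arm_command(plan="0 0 0.003 0;0 0 0.003 0;0 0 0.002 0;0 0 0.002 0;0 0 0 0;0 0 0 0")

```text
clock: 11.3
tcp_pos: [0.5647, -0.1698, 0.0796]
orientation: [1.744, 2.612, 0.0]
contact_force: [-1.3, 0.1, 5.3]
grip_width: 0.0113
gripper_force: 59.8
```

```bash
python3 -c "
from h import *
o=r.get_obs(); p=o['tcp_pos'];print(p,phi(o),o['contact_force'],o['moment'],p[:2]@[.9232,.3843])"
```

```text
[ 0.56474161 -0.16975028  0.07961949] 22.53321450996973 [-1.2892546   0.10741011  5.27962587] [ 0.00173316  0.40127026 -0.02360632] 0.45613442060662923
```

Spring force matches the expected compression. Press about 6 mm further.

Request:
arm_command(plan="0 0 0.002 0;0 0 0.002 0;0 0 0.002 0;0 0 0.0005 0;0 0 0 0;0 0 0 0")

```text
clock: 12.05
tcp_pos: [0.5648, -0.1698, 0.0736]
orientation: [1.744, 2.612, -0.0]
contact_force: [-3.0, 0.9, 9.7]
grip_width: 0.0113
gripper_force: 60.5
```

Request:
arm_command(plan="0 0 0 6;0 0 0 6;0 0 0 6;0 0 0 6;0 0 0 6;0 0 0 6;0 0 0 6;0 0 0 6;0 0 0 6;0 0 0 6;0 0 0 6;0 0 0 6;0 0 0 6;0 0 0 6;0 0 0 6;0 0 0 0;0 0 0 0")

```text
clock: 14.18
tcp_pos: [0.5665, -0.1703, 0.0742]
orientation: [3.079, 0.613, 0.006]
contact_force: [0.4, -1.0, 8.9]
grip_width: 0.0111
gripper_force: 60.5
```

```bash
python3 -c "
from h import *
o=r.get_obs(); p=o['tcp_pos'];print(p,phi(o),o['contact_force'],o['moment'],p[:2]@[.9232,.3843],p[:2]@[-.3843,.9232])
pi,d=eyes.grab_frame('scene'); np.savez('s3.npz',p=pi,d=d)
cv2.imwrite('pics/g5.png',cv2.resize(pi[190:270,310:400,::-1],None,fx=7,fy=7,interpolation=cv2.INTER_CUBIC))
"
```

```text
[ 0.56650402 -0.17032036  0.07422395] -67.46941127898256 [ 0.37844559 -0.99714472  8.92779661] [-0.18751111  0.05753229 -0.05266656] 0.4575423967159802 -0.3749472511436555
```

View pics/g5.png

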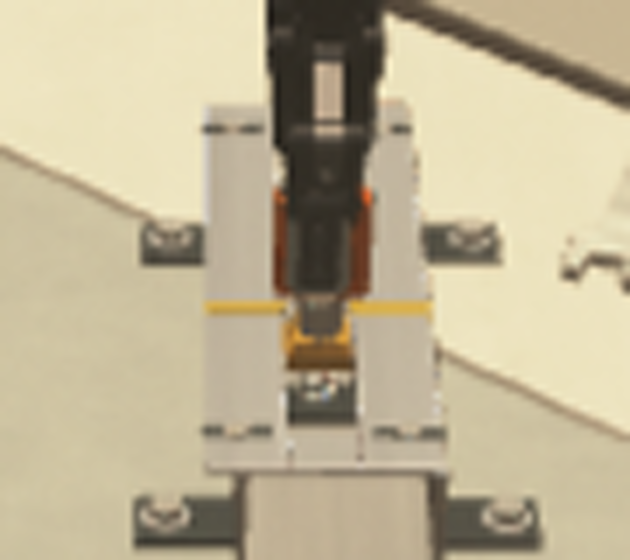

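The crop shows the grip now across the channel (x 274–371), the foot still on the floor, and the stem (302–343) near the slot middle (about 320). Checking the offset numerically.

```bash
python3 -c "
from h import *
e=np.array([.9232,.3843]);n=np.array([-.3843,.9232])
D=np.load('s3.npz');p=D['p'];hs=cv2.cvtColor(p,cv2.COLOR_RGB2HSV)
m=((hs[...,0]<14)|(hs[...,0]>176))&(hs[...,1]>140)&(hs[...,2]>60)
for v in range(216,234):
    u=np.nonzero(m[v,345:368])[0]+345
    if len(u): print(v,u.min(),u.max(),end=' | ')
print()
# face plane g=-.3749+.006: intersect rays with it
def ong(uv,g0):
    o,v=ray('scene',uv); s=(g0-o[:2]@n)/(v[:,:2]@n); return o+v*s[:,None]
for v in (220,224,228,231):
    u=np.nonzero(m[v,345:368])[0]+345
    P=ong([[u.min()-.5,v],[u.max()+.5,v]],-.3689); print(v,P[:,:2]@e,(P[:,:2]@e).mean(),P[:,2])
"
```

```text
217 349 362 | 218 349 362 | 219 349 362 | 220 349 362 | 221 349 362 | 222 349 362 | 223 349 362 | 224 349 362 | 225 349 361 | 226 349 361 | 227 349 361 | 228 349 361 | 229 349 361 | 230 349 361 | 231 350 361 | 
220 [0.47288915 0.43895878] 0.45592396434731086 [0.08921173 0.08945093]
224 [0.47267191 0.43854379] 0.4556078486959966 [0.07770286 0.07795305]
228 [0.47245141 0.44057341] 0.45651240753194183 [0.0660592  0.06630182]
231 [0.46981932 0.44026458] 0.455041949205906 [0.05725553 0.05748698]
```

Grip centre 0.456 against slot middle 0.456: centred. Let it rise.

Request:
arm_command(plan="0 0 -0.001 0;0 0 -0.001 0;0 0 -0.001 0;0 0 -0.001 0;0 0 0 0;0 0 0 0")

```text
clock: 14.98
tcp_pos: [0.5664, -0.1703, 0.0779]
orientation: [3.079, 0.613, 0.006]
contact_force: [0.5, -1.6, 6.1]
grip_width: 0.0109
gripper_force: 60.0
```

Request:
arm_command(plan="0 0 -0.0005 0;0 0 -0.0005 0;0 0 -0.0005 0;0 0 0 0;0 0 0 0")

```text
clock: 15.6
tcp_pos: [0.5659, -0.1701, 0.0789]
orientation: [3.08, 0.614, 0.004]
contact_force: [3.6, -1.2, 4.4]
grip_width: 0.0113
gripper_force: 59.5
```

Request:
arm_command(plan="0 0 -0.0005 0;0 0 -0.0005 0;0 0 0 0;0 0 0 0")

```text
clock: 16.1
tcp_pos: [0.5656, -0.1699, 0.079]
orientation: [3.08, 0.614, 0.003]
contact_force: [7.8, -2.1, -3.2]
grip_width: 0.0115
gripper_force: 58.7
```

Request:
arm_command(plan="0.0008 0.0005 0 0;0 0 -0.0005 0;0 0 -0.0004 0;0 0 0 0;0 0 0 0")

```text
clock: 16.73
tcp_pos: [0.5657, -0.1699, 0.0791]
orientation: [3.081, 0.614, 0.001]
contact_force: [7.0, -2.9, -8.7]
grip_width: 0.011
gripper_force: 58.5
```

Request:
arm_command(plan="0.0005 0.0003 -0.0002 0;0 0 0 0;0 0 0 0;0 0 0 0;0 0 0 0;0 0 0 0;0 0 0 0;0 0 0 0;0 0 0 0;0 0 0 0;0 0 0 0")

```text
clock: 18.1
tcp_pos: [0.5657, -0.17, 0.0791]
orientation: [-3.081, -0.614, 0.001]
contact_force: [6.6, -3.7, -7.8]
grip_width: 0.0114
gripper_force: 58.6
```

Request:
arm_command(plan="0 0 -0.0004 0;0 0 0 0;0 0 0 0;0 0 0 0;0 0 0 0;0 0 0 0;0 0 0 0;0 0 0 0;0 0 0 0;0 0 0 0;0 0 0 0")

```text
clock: 19.48
tcp_pos: [0.5657, -0.17, 0.0791]
orientation: [-3.081, -0.614, 0.001]
contact_force: [7.4, -2.9, -12.3]
grip_width: 0.0112
gripper_force: 58.5
```

Catch holds under a steady pull. Relax the tug.

Request:
arm_command(plan="0 0 0.0005 0;0.0005 0 0.0005 0;0.0005 0 0.0004 0;0 0 0 0;0 0 0 0;0 0 0 0")

```text
clock: 20.23
tcp_pos: [0.566, -0.1699, 0.079]
orientation: [-3.081, -0.613, 0.003]
contact_force: [-0.6, -3.0, -1.1]
grip_width: 0.0112
gripper_force: 60.5
```

```bash
python3 -c "
from h import *
o=r.get_obs(); p=o['tcp_pos'];print(p,phi(o),o['contact_force'],o['moment'],p[:2]@[.9232,.3843],p[:2]@[-.3843,.9232],o['joints'].round(3))"
```

```text
[ 0.56599866 -0.16987865  0.07899203] -67.48317608110662 [-0.57805877 -2.99963228 -1.136916  ] [-0.9681893  -0.06123217 -0.0238391 ] 0.4572455973853477 -0.37434525465489643 [ 0.244  0.545 -0.076  1.884  0.061  0.716 -1.045]
```

Forces near zero. Release.

Request:
arm_command(plan="0 0 0 0;0 0 0 0;0 0 0 0;0 0 0 0;0 0 0 0;0 0 0 0;0 0 0 0;0 0 0 0", hand=-1)

```text
clock: 21.22
tcp_pos: [0.567, -0.1696, 0.0794]
orientation: [3.081, 0.614, 0.0]
contact_force: [-0.2, -0.1, -0.0]
grip_width: 0.0854
gripper_force: 0.0
```

Request:
arm_command(plan="0 0 -0.01 0;0 0 -0.02 0;0 0 -0.04 0;0 0 -0.05 0;0 0 -0.03 0;0 0 0 0;0 0 0 0")

```text
clock: 22.1
tcp_pos: [0.5665, -0.1695, 0.2291]
orientation: [-3.081, -0.614, 0.001]
contact_force: [0.1, -0.4, -0.4]
grip_width: 0.0853
gripper_force: 0.0
```

```bash
python3 -c "
from h import *
o=r.get_obs();print(o['clock'],o['tcp_pos'],o['contact_force'],o['grip_width'])
pi,d=eyes.grab_frame('scene'); np.savez('s4.npz',p=pi,d=d)
cv2.imwrite('pics/g6.png',cv2.resize(pi[180:280,305:405,::-1],None,fx=6,fy=6,interpolation=cv2.INTER_CUBIC))
q=cloud('scene',d)[205:235,340:372].reshape(-1,3); hs=cv2.cvtColor(pi,cv2.COLOR_RGB2HSV)[205:235,340:372].reshape(-1,3)
k=(hs[:,0]<14)&(hs[:,1]>150); P=q[k]; e=[.9232,.3843];n=[-.3843,.9232]
t=P[:,:2]@e; g=P[:,:2]@n; print(k.sum(),t.min(),t.max(),g.min(),g.max(),np.percentile(P[:,2],[2,95,99]))
top=P[P[:,2]>np.percentile(P[:,2],90)-.004]; print(cv2.minAreaRect(top[:,:2].astype(np.float32)*1000))
"
```

```text
22.1 [ 0.56650999 -0.1694689   0.22909748] [ 0.07692944 -0.35677381 -0.37684937] 0.08526509971373443
149 0.4399723328969628 0.49873825414912715 -0.3786576773839345 0.57039681924949 [0.05999162 0.10036622 0.10160304]
((400.2551574707031, 270.3905029296875), (29.08245277404785, 950.4476318359375), 20.332935333251953)
```

View pics/g6.png

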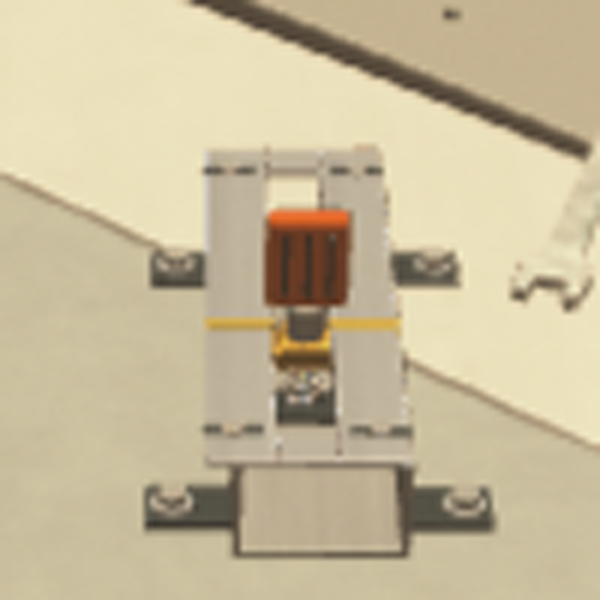

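The crop shows the nut upright and square, with its grip at (308,255), at the yellow mark. The grip top at about 0.1005 m puts the nut at −1.5 mm, which is caught. The gripper is clear, so I'm handing in.

```bash
python3 -c "
from bench import ticket; print(ticket.hand_in())"
```

```text
the job is handed in; nothing more can be done
None
```

The nut is caught in the lips at the yellow mark, held under a steady upward tug of about 10–12 N, and was released and handed in at about 22 s; the hand-in returned no verdict.

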